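# Turn a peristaltic pump's rotor one whole turn by hand under its levered cover

## Task

The rollers of the dosing pump have just been changed, and its head must be turned over once by hand before it goes back into service. Lever up its clear, snapped-shut cover with the flat screwdriver in the slot under the latch tab and lay the screwdriver back on the desk, then turn the rotor clockwise (seen from above) until the pointed end of its thumb bar reaches the white index rib beside the latch and from there through one more whole turn, stopping with the point at the rib again. Finally press the cover down until it snaps shut, and leave the other things on the desk where they are.

Things in the scene. Friction and masses are not known exactly. Their poses are not given: they have to be found in the camera images.
- pump: Bench dosing pump, fixed: white case, top 58 mm high on feet (x -80 to 92, y -70 to 120 mm), control panel at +y, grey round head on top. Origin on the desk under the rotor's axis; -x points to the latch block with the pry slot, +x to the cover's hinge, z up. Track ring of the head: radius 46 to 54 mm, rim 88 mm high. A white index rib stands inside the track at its -x side, beside the latch.
- pry_slot (a point): Mouth centre of the pry slot, in the front face of the latch block (pump frame x -80, z 84.5 mm). Slot 20 mm wide, 7 high (z 81 to 88), 20 deep, running level along pump +x; roof: underside of the cover's tab; sill: rounded, 4 mm radius, the fulcrum. The blade goes in until it touches the back, then the handle goes down about 20 degrees. The case below is flush; free air in front.
- cover_hinge (a joint): Opening of the cover, rad: 0 shut, 2.0 fully open (leaning back 25 degrees, at a stop). Axis along pump y through x 62, z 90 mm. A snap catch holds it: about 12 N up at the tab frees it after 3 to 4 mm (0.03 rad), then a spring swings it fully open in about 1 s. To shut: push its outer face over against 1 to 2 N, then about 13 N on the tab snaps it over the last 6 mm.
- cover: Clear round cap, 53 mm radius, 20 mm high, centred 62 mm from the hinge, with a black rim and a black latch tab 60 mm wide reaching 138 mm from the hinge axis. Origin on the hinge axis; shut, its axes are the pump's (-x to the tab, z up), its top is 108 mm above the desk, and the tab's front edge is 3.5 mm behind the slot's mouth.
- cover_tab (a point): Top of the latch tab, in its middle, 128 mm from the hinge axis (93 mm above the desk when shut; low ribs stand 1 mm higher); moves with the cover.
- rotor (a joint): Turn of the rotor, rad; clockwise from above counts up, without wrapping. 0: the bar's pointed end is at the index rib; 6.283: there again after one whole turn. It starts 0.2 to 1.0 rad short of the rib (negative). Gear drag of about 0.12 N m holds it where it is left.
- rotor_bar (a point): Middle of the black thumb bar, on the rotor's vertical axis, 92 mm above the desk. Bar 14 mm thick, 48 mm long, one end pointed, the other round, from 83 to 100 mm above the desk; inside the ring nothing else stands above 84 mm. With the cover open a gripper has room above it.
- bar_point (a point): Tip of the bar's pointed end, 24 mm from the rotor's axis, 92 mm above the desk.
- driver: Flat screwdriver, 194 mm long, 85 g, lying on the desk. Origin on its underside, x along it to the tip at x 94 mm. Handle, to grasp: x -85 to -26 mm, 19 mm across, 2 to 25 mm above the origin (it lies on the desk with the origin about 2 mm below the surface). Blade: 5 mm thick, x -6 to 94 mm, its axis 4 mm above the origin, so 9 mm below the handle's axis.
- oil_dropper: Bystander: small amber dropper bottle, 26 mm across, 68 mm high; origin at the centre of its underside.
- dish: Bystander: shallow round white dish, 55 mm across, 14 mm high; origin at the centre of its underside.
- tape_roll: Bystander: roll of tape lying flat, 54 mm across, 19 mm high; origin at the centre of its underside. (Beyond it to the robot's left, between the arm's start and the work, stands a large monitor that no entry gives: screen from about x 0.30, y 0.29 to x 0.68, y 0.90, up to 0.65 m high; the arm must be drawn in or lifted to pass it.)

How it is judged:
By the outcome, as a careful person would: the job done as asked, in the order asked, and still so for the second after the job is handed in, with the robot touching nothing.
It also fails if it takes over 72 s, if anything falls off the work surface, if the arm or the gripper's body presses on something with over 40 N, if the wrist force passes 120 N, or if a joint passes its speed limit or range.

## Robot

A 7-joint arm with a two-finger parallel gripper is mounted at the origin on a cart in front of the work surface, level with it; the furniture and walls round the work are solid. World frame = base frame: x ahead of the robot, y to its left, z up, the work surface at z = 0. Lengths are in m, angles in rad, forces in N, time in s.
With the tool pointing down it reaches from about 0.4 to 0.875 m from the base axis. Payload 19.3 kg.
Tool frame: the origin (TCP) lies at the very end of the fingers, on their centre line; the grasp point (between the pads) lies 19 mm behind it; z points along the fingers, y is the line along which they close (so a half turn about z gives the same grasp; the last joint's range is limited). The gripper opens to 85 mm and grips with 20 to 120 N. Pads are 22 mm wide; open, the fingers measure 114 mm over their backs; the gripper's body (76 mm by 85 mm) begins 54 mm behind the grasp point. The pads swing forward as they close: fully open they stand 13 mm farther back than shut.
Start: joints at [1.245, 0.521, -0.036, 1.599, 0.021, 1.021, -0.113], TCP at [0.158, -0.605, 0.231] pointing down, gripper open.
Joint ranges: [-2.91, 2.91], [-0.3, 2.13], [-1.5, 1.42], [0.17, 2.43], [-1.26, 4.41], [0.16, 1.93], [-2.52, 2.52]. Speed limits (rad/s): [1.89, 1.89, 2.39, 2.39, 3.01, 3.01, 3.01].

## Interface

Orientations are given as [roll, pitch, yaw] about the fixed x, y, z axes, in that order (R = Rz(yaw) Ry(pitch) Rx(roll)).
In Python, from workcell import bot gives the robot as it stands.
- The arm moves only by the shell command python3 -m crank 'ROWS' [FORCE]. ROWS is a JSON object of lists of equal length, an entry for each row: "travel": the shift along the world's x, y, z in cm, a list of three; "turn": the turn, a rotation vector about the world's x, y, z in degrees, a list of three; "gripper": the closure, from 0 (fully open) to 1 (shut). A call has exactly 5 rows; each row is the pose to reach, as a shift and turn from the pose commanded when the call began; what a row does not reach only later rows make up. A row lasts 1/10 s, in which the tool goes at most 50 mm and 8.59 degrees, less where a joint would pass 70% of its speed; a pose out of reach is approached as far as the arm can. A call with a gripper value outside its range is refused whole. The fingers move at their own pace and stop on an object; FORCE is the grip in N (left out, the last holds). Time passes only in rows, so rows that repeat a pose let the fingers close, or fill a call up. It gives the time, the measured TCP pose, the force, the opening and the grip force at its end, in the units of the state.
- bot.observe(): the state, without advancing time (a new reading comes with each control period).
- bot.grab_frame(name): name is "scene" or "top" or "wrist"; returns a dict with "pixels" (420x560x3 uint8, red, green, blue), "fx", "fy", "cx", "cy" (pixels), "extrinsics" (4x4, takes a point from world to camera coordinates). Camera axes: x right, y down, z forward; pixel columns grow to the right and rows downward; lengths in m; the calibration is good to about 2 mm. A picture is of the moment at which its call begins. There is no depth.
- bot.job_done(): hands the job in; it is judged then, once.
The state is a dict: "clock": time; "qpos": joint angles; "qd": joint speeds; "joint_efforts": joint torques, N m; "position": TCP position; "tool_rot": TCP orientation; "force": force on the tool from outside, world axes, zero at the start; "moment": the same for the moment, N m; "grip_width": finger opening in m; "finger_force": force on a finger pad.
Only numpy, scipy, OpenCV 4.12 (cv2) and the standard library are available. Lean on these libraries where they do the work, as an engineer would, in place of code of your own. Each camera call takes 0.05 s, during which the arm holds its last target. There are 200 camera calls.

## Working session

There is one attempt and no reset: what is moved stays moved. The work goes in short steps, Python scripts to look and compute and a shell command to move; the robot and the scene stay as the last step left them, time stands still between calls to the robot, and variables do not carry over. Pictures are saved under pics/ and viewed, at most 10 in all, crops included, and the job is handed in when it is done.

```bash
ls; mkdir -p pics; python3 - <<'E'
from workcell import bot
import cv2,numpy as np
s=bot.observe();print({k:np.round(v,3).tolist() for k,v in s.items()})
for n in("scene","top"):
    f=bot.grab_frame(n);cv2.imwrite(f"pics/{n}0.png",f["pixels"][:,:,::-1])
    np.savez(f"pics/{n}0.npz",**f);print(n,f["fx"],f["cx"],f["cy"],np.round(f["extrinsics"],3).tolist())
E
```

```text
pics
{'clock': 0.0, 'qpos': [1.245, 0.522, -0.036, 1.6, 0.021, 1.021, -0.113], 'qd': [0.0, -0.0, 0.001, -0.0, 0.001, 0.002, 0.0], 'joint_efforts': [-0.001, -92.714, 1.979, -36.993, 0.018, 0.008, -0.0], 'position': [0.158, -0.604, 0.231], 'tool_rot': [-3.14, 0.0, 0.256], 'force': [-0.999, 0.025, -0.215], 'moment': [0.03, 0.055, 0.003], 'finger_force': 0.0, 'grip_width': 0.086}
scene 425.2344564143191 278.19118642140563 209.78464282742212 [[-0.449, 0.893, -0.026, 0.364], [0.358, 0.153, -0.921, -0.146], [-0.819, -0.423, -0.389, 1.476], [0.0, 0.0, 0.0, 1.0]]
top 490.1814074493342 275.74582894595085 218.63943334364154 [[-0.028, -1.0, 0.01, -0.061], [-0.989, 0.026, -0.146, 0.653], [0.146, -0.014, -0.989, 0.948], [0.0, 0.0, 0.0, 1.0]]
```

View pics/scene0.png

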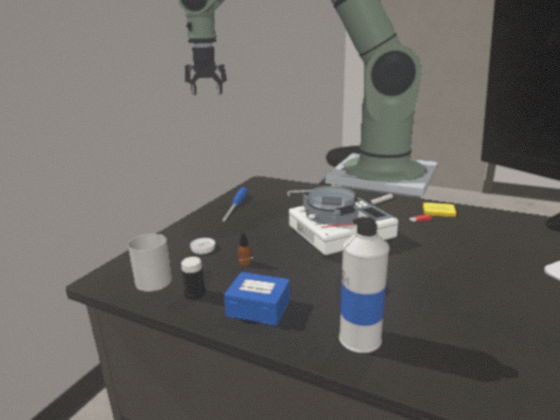

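View pics/top0.png

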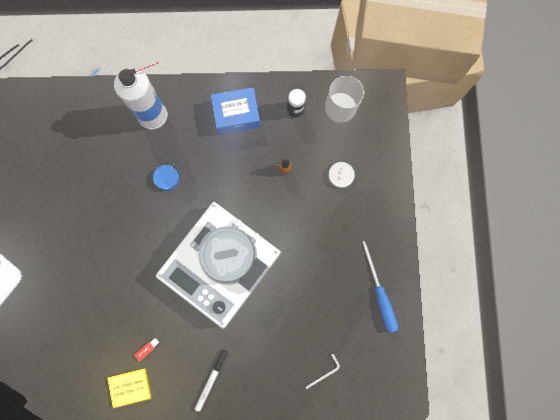

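```bash
cat > h.py <<'E'
import numpy as np,cv2
from workcell import bot
def load(n): return dict(np.load(f"pics/{n}.npz"))
def grab(n,name):
    f=bot.grab_frame(n); np.savez(f"pics/{name}.npz",**f); return f
def proj(f,P):
    E=f["extrinsics"];p=np.atleast_2d(P)@E[:3,:3].T+E[:3,3]
    return np.c_[p[:,0]/p[:,2]*f["fx"]+f["cx"],p[:,1]/p[:,2]*f["fy"]+f["cy"]]
def back(f,uv,z):
    """pixels -> world points on the plane of height z"""
    E=f["extrinsics"];R=E[:3,:3];c=-R.T@E[:3,3];uv=np.atleast_2d(uv)
    d=np.c_[(uv[:,0]-f["cx"])/f["fx"],(uv[:,1]-f["cy"])/f["fy"],np.ones(len(uv))]@R
    return c+d*((z-c[2])/d[:,2])[:,None]
def tri(fs,uvs):
    A=[];b=[]
    for f,uv in zip(fs,uvs):
        E=f["extrinsics"];R=E[:3,:3];c=-R.T@E[:3,3]
        d=R.T@[(uv[0]-f["cx"])/f["fx"],(uv[1]-f["cy"])/f["fy"],1];d/=np.linalg.norm(d)
        M=np.eye(3)-np.outer(d,d);A.append(M);b.append(M@c)
    return np.linalg.solve(sum(A),sum(b))
def crop(f,x0,y0,x1,y1,k): return cv2.resize(f["pixels"][y0:y1,x0:x1,::-1],None,fx=k,fy=k,interpolation=cv2.INTER_CUBIC)
E
python3 - <<'E'
from h import *
t=load("top0");s=load("scene0")
im=np.zeros((600,800,3),np.uint8)
im[:560,:560]=crop(t,150,195,290,335,4)
im[:440,580:800]=crop(t,355,235,410,345,4)
cv2.imwrite("pics/c1.png",im)
im=np.zeros((600,800,3),np.uint8)
im[:330,:600]=crop(s,280,180,400,246,5)
im[340:600,:200]=crop(s,215,180,255,232,5)
cv2.imwrite("pics/c2.png",im)
E
```

```text
(no output)
```

View pics/c1.png

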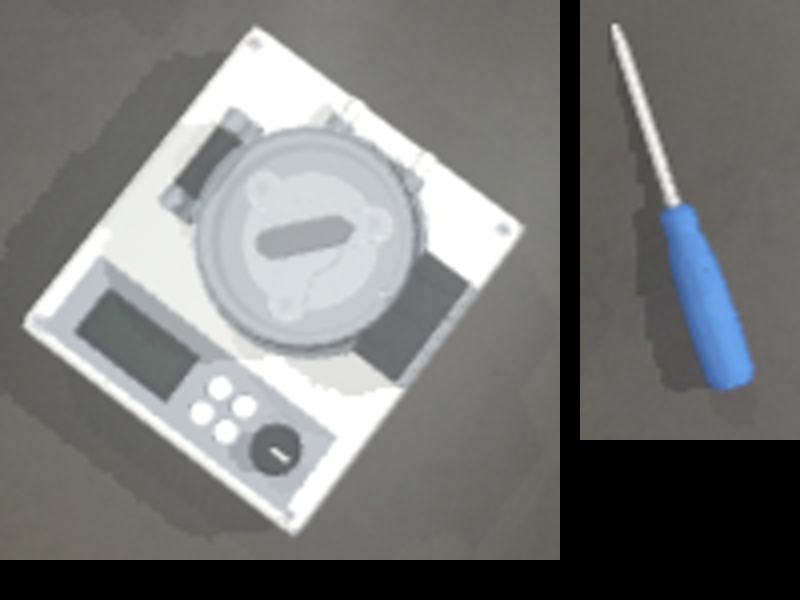

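View pics/c2.png

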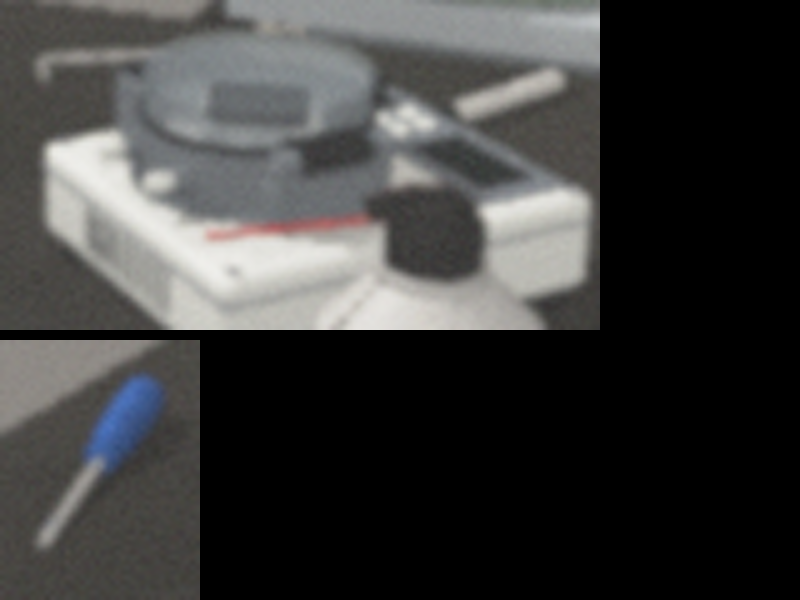

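```bash
python3 - <<'E'
from h import *
from scipy.optimize import least_squares as LS
np.set_printoptions(precision=4,suppress=True)
t=load("top0");s=load("scene0")
C=lambda a,x0,y0,k:np.array(a,float)/k+[x0-.5+.5/k,y0-.5+.5/k]
ct=C([(253,27),(524,229),(293,533),(25,323)],150,195,4)
M=np.array([[92,-70,57],[-80,-70,57],[-80,120,57],[92,120,57]])/1e3
tabt=C([(475,285),(405,385)],150,195,4);Mt=np.array([[-76.5,-30,91],[-76.5,30,91]])/1e3
cs=C([(47,150),(228,302),(590,200)],280,180,5)   # scene corners
def W(p,m):
    R=np.array([[np.cos(p[2]),-np.sin(p[2]),0],[np.sin(p[2]),np.cos(p[2]),0],[0,0,1]]);return m@R.T+[p[0],p[1],0]
Ms=M[[1,0,3]]
r1=lambda p:(proj(t,W(p,M))-ct).ravel()
a=LS(r1,[.5,.05,.9]);print("pump top",a.x,a.fun)
a=LS(lambda p:np.r_[r1(p),(proj(s,W(p,Ms))-cs).ravel()],a.x);print("pump both",a.x,a.fun.round(1))
p=a.x
print("tab err",proj(t,W(p,Mt))-tabt, "hub",C([(305,240)],150,195,4),proj(t,W(p,np.array([[0,0,.108],[0,0,.1]]))))
for i,j in((0,1),(1,0),(2,3)): print("corner h",tri((t,s),(ct[i],cs[j])), W(p,M[i:i+1]))
b=C([(257,241),(355,230)],150,195,4);B=back(t,b,.1);d=B[1]-B[0]
print("bar",B, "angle to -x deg (cw+ to go)",np.degrees(np.arctan2(d[1],d[0])-(p[2]+np.pi)))
D=C([(615-580,27),(733-580,386),(678-580,207)],355,235,4)
Ds=C([(42,545-340),(150,378-340),(100,463-340)],215,180,5)
for i in range(3): print("drv tri",tri((t,s),(D[i],Ds[i])),"plane",back(t,D[i],[.002,.012,.012][i]))
for n,uv,z in(("dish",(342,175),.014),("drop",(286,168),.03),("allen",(335,372),0)):print(n,back(t,uv,z))
# blue mask principal axis
hsv=cv2.cvtColor(t["pixels"],cv2.COLOR_RGB2HSV);m=cv2.inRange(hsv,(100,120,60),(125,255,255));m[:,:350]=0;m[:230]=0
y,x=np.nonzero(m);P=back(t,np.c_[x,y],.0115)[:,:2];c=P.mean(0);w,v=np.linalg.eigh(np.cov((P-c).T))
pr=(P-c)@v[:,1];print("handle",c,v[:,1],pr.min(),pr.max(),np.ptp((P-c)@v[:,0]))
E
```

```text
pump top [0.5784 0.0176 0.8989] [ 0.5742 -1.206   0.9238 -0.6354  0.2179  1.2961 -1.6899  0.3919]
pump both [0.5789 0.0184 0.9023] [-0.  -1.4  0.5 -1.1  0.   1.  -2.1  0.4 -1.7 -1.  -0.7 -2.8  1.1 -0.4]
tab err [[-0.8175 -0.8903]
 [-2.2437 -0.5211]] hub [[225.875 254.625]] [[225.5125 252.9697]
 [225.8975 253.2917]]
corner h [0.6892 0.0481 0.0501] [[0.6909 0.0472 0.057 ]]
corner h [ 0.5819 -0.0858  0.0539] [[ 0.5843 -0.0878  0.057 ]]Traceback (most recent call last):
  File "<stdin>", line 18, in <module>
IndexError: index 3 is out of bounds for axis 0 with size 3
```

```bash
python3 - <<'E'
from h import *
np.set_printoptions(precision=4,suppress=True)
t=load("top0");s=load("scene0")
C=lambda a,x0,y0,k:np.array(a,float)/k+[x0-.5+.5/k,y0-.5+.5/k]
b=C([(257,241),(355,230)],150,195,4);B=back(t,b,.1);d=B[1]-B[0]
print("bar",B, "deg to -x",np.degrees(np.arctan2(d[1],d[0])-(.9+np.pi)))
D=C([(615-580,27),(733-580,386),(678-580,207)],355,235,4)
Ds=C([(42,545-340),(150,378-340),(100,463-340)],215,180,5)
for i in range(3): print("drv tri",tri((t,s),(D[i],Ds[i])),"plane",back(t,D[i],[.002,.012,.012][i]))
for n,uv,z in(("dish",(342,175),.014),("drop",(286,168),.03),("allen",(335,372),0)):print(n,back(t,uv,z))
hsv=cv2.cvtColor(t["pixels"],cv2.COLOR_RGB2HSV);m=cv2.inRange(hsv,(100,120,60),(125,255,255));m[:,:350]=0;m[:230]=0
y,x=np.nonzero(m);P=back(t,np.c_[x,y],.0115)[:,:2];c=P.mean(0);w,v=np.linalg.eigh(np.cov((P-c).T))
pr=(P-c)@v[:,1];print("handle",c,v[:,1],pr.min(),pr.max(),np.ptp((P-c)@v[:,0]))
st=bot.observe()
d=v[:,1]; print("driver yaw",np.degrees(np.arctan2(d[1],d[0])),"tool yaw",np.degrees(st["tool_rot"][2]))
E
```

```text
bar [[ 0.5765  0.0413  0.1   ]
 [ 0.5805 -0.0054  0.1   ]] deg to -x -316.69941417203285
drv tri [ 0.6037 -0.2632  0.0022] plane [[ 0.604  -0.2637  0.002 ]]
drv tri [ 0.4184 -0.3082  0.0251] plane [[ 0.4176 -0.3121  0.012 ]]
drv tri [ 0.5081 -0.2889  0.0078] plane [[ 0.5088 -0.2893  0.012 ]]
dish [[ 0.746  -0.2234  0.014 ]]
drop [[ 0.7603 -0.1038  0.03  ]]
allen [[ 0.3386 -0.1917  0.    ]]
handle [ 0.4605 -0.3005] [-0.9632 -0.2687] -0.04968283348300384 0.044293108179282406 0.02490498225237006
driver yaw -164.41263387159472 tool yaw 14.65285886679805
```

```bash
python3 -m crank '{"travel":[[3.5,3.5,0],[7,7,0],[10.5,10.5,0],[14,14,0],[17.5,17.5,0]],"turn":[[0,0,0],[0,0,0],[0,0,0],[0,0,0],[0,0,0]],"gripper":[0,0,0,0,0]}' 60
python3 -m crank '{"travel":[[3.4,3.4,-1],[6.8,6.8,-2],[10,10,-3],[12.6,12.8,-4],[12.6,12.8,-4]],"turn":[[0,0,0],[0,0,0],[0,0,0],[0,0,0],[0,0,0]],"gripper":[0.3,0.3,0.3,0.3,0.3]}'
python3 - <<'E'
from h import *
np.set_printoptions(precision=4,suppress=True)
f=grab("wrist","w1");st=bot.observe();print(st["position"],st["tool_rot"],f["fx"])
hsv=cv2.cvtColor(f["pixels"],cv2.COLOR_RGB2HSV);m=cv2.inRange(hsv,(100,120,50),(125,255,255))
y,x=np.nonzero(m);print(len(x),x.min(),x.max(),y.min(),y.max())
P=back(f,np.c_[x,y],.0115)[:,:2];c=P.mean(0);w,v=np.linalg.eigh(np.cov((P-c).T));d=v[:,1]*np.sign(v[0,1])
pr=(P-c)@d;q=(P-c)@v[:,0];print("handle",c,"yaw",np.degrees(np.arctan2(d[1],d[0])),pr.min(),pr.max(),np.ptp(q))
cv2.imwrite("pics/w1.png",f["pixels"][:,:,::-1])
E
```

```text
clock: 0.6
position: [0.3341, -0.428, 0.2312]
tool_rot: [-3.141, 0.0, 0.256]
force: [0.5, -0.8, 1.4]
grip_width: 0.0853
finger_force: 0.0
clock: 1.1
position: [0.4621, -0.2967, 0.1899]
tool_rot: [-3.139, -0.0, 0.263]
force: [-0.8, -0.1, 0.6]
grip_width: 0.0596
finger_force: 0.0
[ 0.4603 -0.2993  0.1904] [-3.14    0.0005  0.26  ] 340.84933592328525
2250 266 291 136 234
handle [ 0.4581 -0.3019] yaw 14.619521861186996 -0.04841188936533666 0.04940745919055932 0.02466890302121188
```

View pics/w1.png

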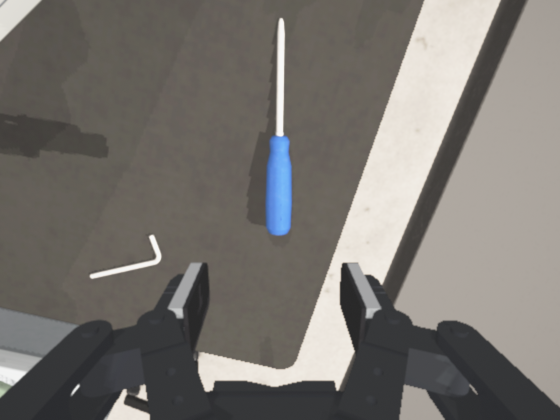

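```bash
python3 -m crank '{"travel":[[0,0,-5],[0,0,-10],[0,0,-14],[0,0,-17],[0,0,-18.6]],"turn":[[0,0,0],[0,0,0],[0,0,0],[0,0,0],[0,0,0]],"gripper":[0.3,0.3,0.3,0.3,0.3]}' 80
python3 -m crank '{"travel":[[0,0,0],[0,0,0],[0,0,0],[0,0,0],[0,0,0]],"turn":[[0,0,0],[0,0,0],[0,0,0],[0,0,0],[0,0,0]],"gripper":[0.6,1,1,1,1]}'
python3 -m crank '{"travel":[[0,0,0],[0,0,0],[0,0,2],[0,0,5],[0,0,10]],"turn":[[0,0,0],[0,0,0],[0,0,0],[0,0,0],[0,0,0]],"gripper":[1,1,1,1,1]}'
```

```text
clock: 1.65
position: [0.4572, -0.3021, 0.0028]
tool_rot: [-3.14, 0.003, 0.255]
force: [0.2, -0.5, 0.4]
grip_width: 0.0596
finger_force: 0.0
clock: 2.15
position: [0.4595, -0.3024, 0.0068]
tool_rot: [3.14, -0.001, 0.255]
force: [-2.5, 0.6, 8.8]
grip_width: 0.0167
finger_force: 79.2
clock: 2.65
position: [0.4581, -0.3012, 0.1056]
tool_rot: [-3.14, 0.002, 0.256]
force: [0.9, 0.0, -0.6]
grip_width: 0.0165
finger_force: 78.3
```

```bash
python3 -m crank '{"travel":[[-0.7,2.5,0.5],[-1.4,5,0.5],[-2.1,7.5,0],[-2.7,10,0],[-3.3,12.6,-1]],"turn":[[0,0,7.4],[0,0,14.8],[0,0,22.2],[0,0,29.6],[0,0,37]],"gripper":[1,1,1,1,1]}'
python3 -m crank '{"travel":[[0,0,-0.4],[0,0,-0.7],[0,0,-0.7],[0,0,-0.7],[0,0,-0.7]],"turn":[[0,0,0],[0,0,0],[0,0,0],[0,0,0],[0,0,0]],"gripper":[1,1,1,1,1]}'
python3 - <<'E'
from h import *
np.set_printoptions(precision=4,suppress=True)
st=[bot.observe()]
for n in("wrist","top","scene"):
    f=grab(n,n+"2");st.append(bot.observe())
    if n=="wrist": w=f
    if n=="top": t=f
    if n=="scene": s=f
print([np.r_[q["position"],q["tool_rot"]] for q in st])
print(proj(w,[.517,-.06,.0845]),proj(t,[.517,-.06,.0845]),proj(s,[.517,-.06,.0845]))
im=np.zeros((600,800,3),np.uint8)
im[:420,:400]=crop(w,180,0,380,210,2)
im[:400,400:]=crop(t,200,215,300,315,4)
im[420:600,:480]=crop(s,270,170,390,215,4)
cv2.imwrite("pics/c3.png",im)
E
```

```text
clock: 3.15
position: [0.4266, -0.1754, 0.0969]
tool_rot: [3.138, -0.001, 0.906]
force: [1.1, -1.3, -1.3]
grip_width: 0.0169
finger_force: 78.2
clock: 3.65
position: [0.4263, -0.1762, 0.0885]
tool_rot: [3.141, -0.0, 0.9]
force: [0.6, -0.1, -0.6]
grip_width: 0.0168
finger_force: 78.3
[array([ 0.4263, -0.1762,  0.0885,  3.1411, -0.    ,  0.9002]), array([ 0.4262, -0.1761,  0.0885,  3.1412, -0.    ,  0.9005]), array([ 0.4262, -0.176 ,  0.0884,  3.1413, -0.    ,  0.9008]), array([ 0.4262, -0.1759,  0.0884,  3.1414, -0.    ,  0.901 ])]
[[ 272.285  -113.2044]] [[267.9692 285.06  ]] [[309.1381 190.2558]]
```

View pics/c3.png

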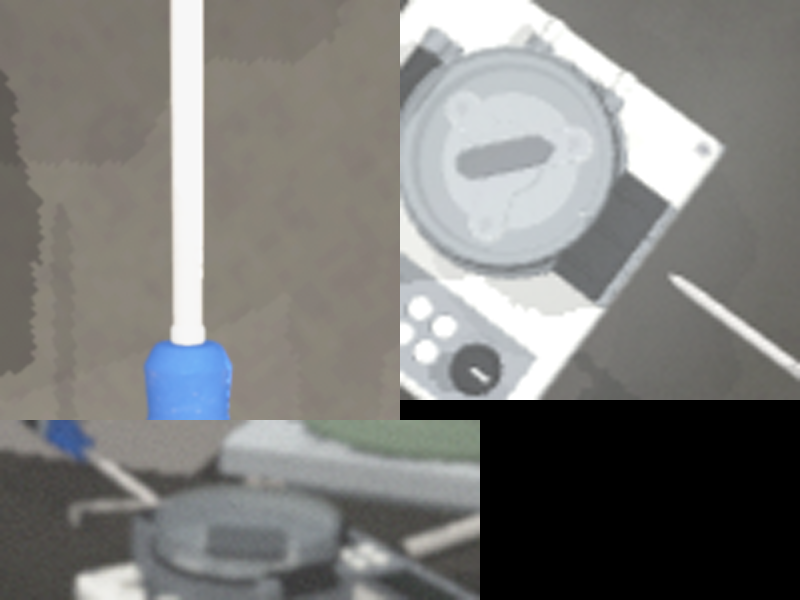

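```bash
python3 -m crank '{"travel":[[0.42,0.61,0],[0.85,1.14,0],[1.10,1.47,0],[1.29,1.7,0],[1.47,1.94,0]],"turn":[[0,0,0],[0,0,0],[0,0,0],[0,0,0],[0,0,0]],"gripper":[1,1,1,1,1]}'
python3 -c "
from workcell import bot;s=bot.observe();print(s['force'],s['moment'],s['position'],s['tool_rot'])"
```

```text
clock: 4.3
position: [0.441, -0.1559, 0.0883]
tool_rot: [-3.142, 0.0, 0.902]
force: [-0.9, -0.1, -0.6]
grip_width: 0.0168
finger_force: 78.3
[-0.91610613 -0.11396076 -0.63097223] [ 0.0265055  -0.03402478  0.00796023] [ 0.44101237 -0.1559494   0.08827288] [-3.14154858e+00  2.71188282e-05  9.01795005e-01]
```

```bash
python3 -m crank '{"travel":[[0.19,0.24,0],[0.37,0.47,0],[0.5,0.63,0],[0.62,0.78,0],[0.68,0.86,0]],"turn":[[0,0,0],[0,0,0],[0,0,0],[0,0,0],[0,0,0]],"gripper":[1,1,1,1,1]}'
python3 -c "
from workcell import bot;s=bot.observe();print(s['force'],s['moment'],s['position'],s['tool_rot'])"
```

```text
clock: 4.8
position: [0.4477, -0.1475, 0.0883]
tool_rot: [-3.142, -0.0, 0.902]
force: [0.2, 0.2, -0.4]
grip_width: 0.0169
finger_force: 78.3
[ 0.1601339   0.21978967 -0.36513505] [-0.05108747  0.0001985  -0.02039784] [ 0.4476989  -0.14752542  0.08829693] [-3.14155434e+00 -9.59913159e-06  9.01553200e-01]
```

```bash
python3 -m crank '{"travel":[[0.06,0.08,0],[0.12,0.16,0],[0.19,0.24,0],[0.25,0.31,0],[0.31,0.39,0]],"turn":[[0,0,0],[0,0,0],[0,0,0],[0,0,0],[0,0,0]],"gripper":[1,1,1,1,1]}'
```

```text
clock: 5.3
position: [0.4502, -0.1442, 0.0882]
tool_rot: [-3.141, 0.001, 0.901]
force: [-4.3, -6.1, 0.4]
grip_width: 0.0169
finger_force: 78.4
```

```bash
python3 -m crank '{"travel":[[-0.07,-0.09,-1.0],[-0.04,-0.05,-1.93],[0.02,0.03,-2.84],[0.02,0.03,-2.84],[0.02,0.03,-2.84]],"turn":[[3.13,-2.49,0],[6.27,-4.97,0],[9.4,-7.46,0],[9.4,-7.46,0],[9.4,-7.46,0]],"gripper":[1,1,1,1,1]}'
python3 -c "
from workcell import bot;s=bot.observe();print(s['force'],s['moment'])"
```

```text
clock: 5.8
position: [0.4506, -0.144, 0.0599]
tool_rot: [-3.141, -0.208, 0.9]
force: [-1.6, -1.8, 0.7]
grip_width: 0.017
finger_force: 78.5
[-1.56442279 -1.78580414  0.74758413] [-0.52155661  0.34896154  0.0326166 ]
```

```bash
python3 -m crank '{"travel":[[0.05,0.06,-0.45],[0.11,0.13,-0.9],[0.18,0.22,-1.34],[0.26,0.32,-1.78],[0.26,0.32,-1.78]],"turn":[[1.57,-1.24,0],[3.13,-2.49,0],[4.7,-3.73,0],[6.27,-4.97,0],[6.27,-4.97,0]],"gripper":[1,1,1,1,1]}'
python3 - <<'E'
from h import *
s=bot.observe();print(s['force'],s['moment'])
t=grab("top","top3")
im=np.zeros((420,800,3),np.uint8); im[:400,:400]=crop(t,180,200,280,300,4); f=grab("scene","scene3"); im[:320,400:]=crop(f,270,140,370,220,4)
cv2.imwrite("pics/c4.png",im)
E
```

```text
clock: 6.3
position: [0.4535, -0.1401, 0.0419]
tool_rot: [-3.141, -0.348, 0.902]
force: [-1.7, -2.3, 0.8]
grip_width: 0.0165
finger_force: 78.6
[-1.68260901 -2.25679333  0.83723472] [-0.40343932  0.28868771  0.00083736]
```

View pics/c4.png

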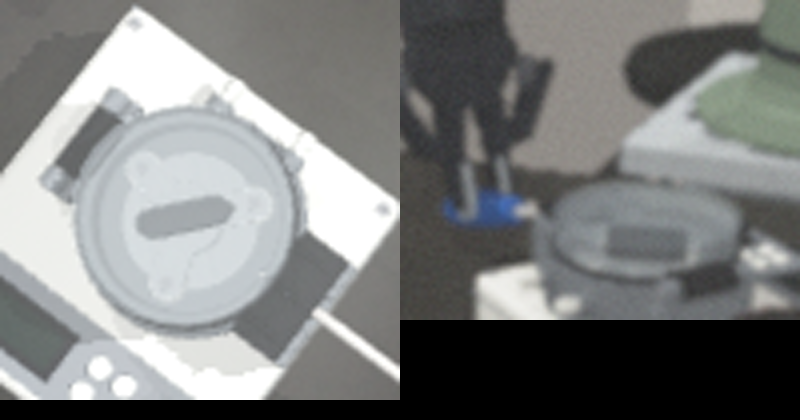

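```bash
python3 -m crank '{"travel":[[0.09,0.11,-0.44],[0.19,0.23,-0.87],[0.3,0.37,-1.3],[0.4,0.51,-1.71],[0.4,0.51,-1.71]],"turn":[[1.57,-1.24,0],[3.13,-2.49,0],[4.7,-3.73,0],[6.27,-4.97,0],[6.27,-4.97,0]],"gripper":[1,1,1,1,1]}'
python3 - <<'E'
from h import *
s=bot.observe();print(s['force'],s['moment'],s['joint_efforts'])
a=load("top3");t=grab("top","top4");f=grab("scene","scene4")
print(np.abs(t["pixels"][200:290,190:265].astype(int)-a["pixels"][200:290,190:265]).mean())
E
```

```text
clock: 6.9
position: [0.4573, -0.1351, 0.0246]
tool_rot: [-3.141, -0.488, 0.901]
force: [-2.1, -3.2, 0.8]
grip_width: 0.0166
finger_force: 78.7
[-2.05305312 -3.1918327   0.80378997] [-0.49758986  0.44283759  0.04114612] [  1.06210593 -79.67666388 -18.35139692 -11.58404678  -0.5033249
  -1.37561604   0.70112117]
15.69125925925926
```

```bash
python3 - <<'E'
from h import *
t=load("top4");f=load("scene4");g=grab("top","top5")
im=np.zeros((600,800,3),np.uint8); im[:300,:400]=crop(t,150,180,350,330,2);im[:300,400:]=crop(g,150,180,350,330,2); im[300:600,:450]=crop(f,240,100,390,200,3)
cv2.imwrite("pics/c5.png",im)
E
```

```text
(no output)
```

View pics/c5.png

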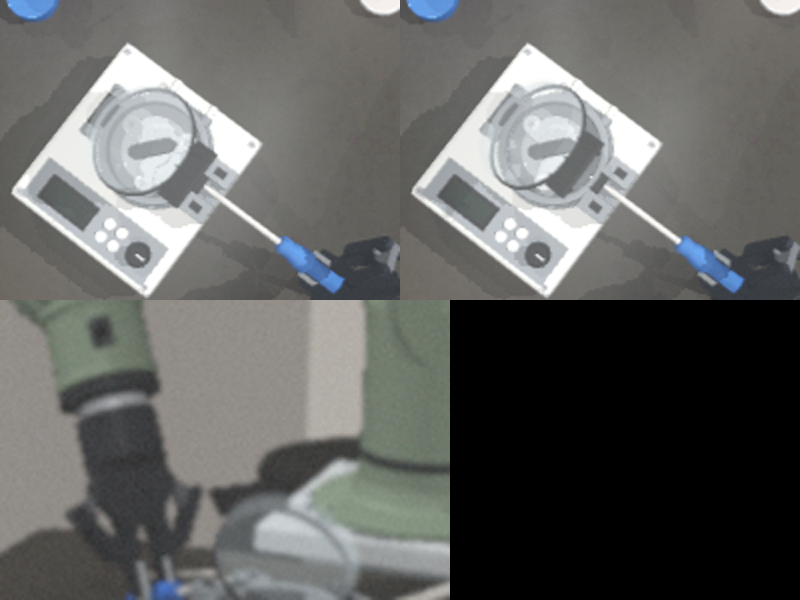

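```bash
python3 -m crank '{"travel":[[-0.2,-0.25,1.7],[-0.38,-0.48,3.4],[-0.53,-0.67,5.0],[-0.68,-0.86,6.4],[-0.68,-0.86,8.3]],"turn":[[-5.5,4.35,0],[-11,8.7,0],[-16.4,13,0],[-21.9,17.4,0],[-21.9,17.4,0]],"gripper":[1,1,1,1,1]}'
python3 -m crank '{"travel":[[-1.9,-2.4,0.5],[-3.5,-5.5,0.5],[-2.5,-9,0],[-1,-12.5,-1],[0.8,-15.8,-2]],"turn":[[0,0,0],[0,0,-7.4],[0,0,-15],[0,0,-23],[0,0,-30]],"gripper":[1,1,1,1,1]}'
python3 -m crank '{"travel":[[0,0,-2],[0,0,-3],[0,0,-4],[0,0,-4],[0,0,-4]],"turn":[[0,0,-7],[0,0,-7],[0,0,-7],[0,0,-7],[0,0,-7]],"gripper":[1,1,1,1,1]}'
python3 - <<'E'
from h import *
np.set_printoptions(precision=4,suppress=True)
st=bot.observe();print(st["position"],st["tool_rot"],st["force"])
t=grab("top","top6");s=grab("scene","scene6");w=grab("wrist","w6")
im=np.zeros((600,800,3),np.uint8);im[:440,:240]=crop(t,355,235,415,345,4);im[:440,250:500]=crop(s,210,170,260,258,5);im[:420,520:800]=crop(w,210,0,350,210,2)
cv2.imwrite("pics/c6.png",im)
E
```

```text
clock: 7.55
position: [0.4506, -0.1434, 0.1094]
tool_rot: [3.141, 0.004, 0.901]
force: [0.9, 0.0, -1.1]
grip_width: 0.0168
finger_force: 78.5
clock: 8.05
position: [0.4598, -0.3029, 0.0892]
tool_rot: [3.14, -0.001, 0.373]
force: [0.1, 1.1, -0.2]
grip_width: 0.0167
finger_force: 78.5
clock: 8.55
position: [0.4589, -0.3012, 0.0486]
tool_rot: [-3.141, -0.001, 0.258]
force: [0.1, 0.1, -0.8]
grip_width: 0.0167
finger_force: 78.5
[ 0.4589 -0.3012  0.0486] [-3.1413 -0.0009  0.2582] [ 0.1069  0.1322 -0.8097]
```

```bash
python3 -m crank '{"travel":[[0,0,-1],[0,0,-2],[0,0,-2.8],[0,0,-3.3],[0,0,-3.6]],"turn":[[0,0,0],[0,0,0],[0,0,0],[0,0,0],[0,0,0]],"gripper":[1,1,1,1,1]}' 20
python3 -m crank '{"travel":[[0,0,-0.1],[0,0,-0.2],[0,0,-0.3],[0,0,-0.4],[0,0,-0.5]],"turn":[[0,0,0],[0,0,0],[0,0,0],[0,0,0],[0,0,0]],"gripper":[1,1,1,1,1]}'
```

```text
clock: 9.2
position: [0.4584, -0.3016, 0.0111]
tool_rot: [-3.14, 0.0, 0.256]
force: [0.4, -0.1, -0.0]
grip_width: 0.0168
finger_force: 78.5
clock: 9.7
position: [0.4588, -0.3018, 0.0071]
tool_rot: [-3.141, -0.001, 0.256]
force: [-0.2, -0.3, -0.6]
grip_width: 0.0167
finger_force: 78.5
```

```bash
python3 -m crank '{"travel":[[0,0,-0.1],[0,0,-0.1],[0,0,-0.1],[0,0,3],[0,0,8]],"turn":[[0,0,0],[0,0,0],[0,0,0],[0,0,0],[0,0,0]],"gripper":[0.35,0.35,0.35,0.35,0.35]}'
python3 -m crank '{"travel":[[0,0,4],[0,0,8],[0,0,12],[0,0,14],[0,0,14]],"turn":[[0,0,0],[0,0,0],[0,0,0],[0,0,0],[0,0,0]],"gripper":[0.5,0.5,0.5,0.5,0.5]}'
python3 - <<'E'
from h import *
np.set_printoptions(precision=4,suppress=True)
st=bot.observe();print(st["position"],st["tool_rot"],st["qpos"])
t=grab("top","top7");a=load("top0")
for f in(a,t):
    hsv=cv2.cvtColor(f["pixels"],cv2.COLOR_RGB2HSV);m=cv2.inRange(hsv,(100,120,60),(125,255,255));m[:,:350]=0;m[:230]=0
    y,x=np.nonzero(m);print(len(x),x.mean(),y.mean())
im=np.zeros((560,800,3),np.uint8);im[:560]=crop(t,150,170,350,310,4);cv2.imwrite("pics/c7.png",im)
E
```

```text
clock: 10.2
position: [0.4573, -0.3008, 0.0858]
tool_rot: [-3.138, 0.003, 0.256]
force: [1.6, -1.1, 0.8]
grip_width: 0.0555
finger_force: 0.0
clock: 10.7
position: [0.4597, -0.3024, 0.23]
tool_rot: [3.139, -0.004, 0.255]
force: [0.5, 0.1, 0.1]
grip_width: 0.0426
finger_force: 0.0
[ 0.4597 -0.3024  0.23  ] [ 3.1386 -0.004   0.2555] [ 0.5567  0.4032 -0.1096  1.801   0.0529  0.9352 -0.8907]
506 385.89525691699606 309.97233201581025
452 385.1061946902655 308.06637168141594
```

View pics/c7.png

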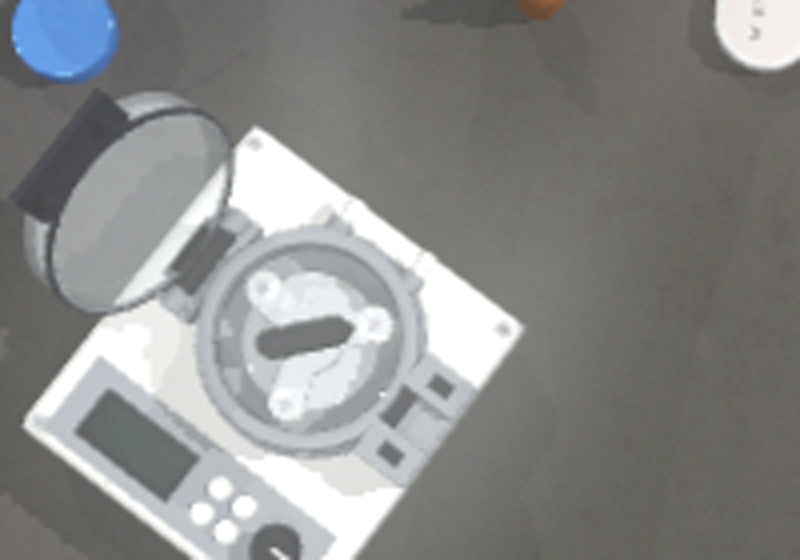

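```bash
python3 -m crank '{"travel":[[1.2,3.2,0],[2.4,6.4,0],[3.6,9.6,0],[4.8,12.8,0],[6,16,0]],"turn":[[0,0,8],[0,0,16],[0,0,24],[0,0,32],[0,0,40]],"gripper":[0.55,0.55,0.55,0.55,0.55]}'
python3 -m crank '{"travel":[[1.2,3.2,0],[2.4,6.4,0],[3.6,9.6,0],[4.8,12.8,0],[6,16,0]],"turn":[[0,0,8],[0,0,16],[0,0,24],[0,0,32],[0,0,40]],"gripper":[0.6,0.6,0.6,0.6,0.6]}'
cat >> h.py <<'E'
def bar(f,z=.1,c=(.579,.0185)):
    """thumb bar: dark blob near the axis -> centre, yaw (pointed end), half lengths, shape skew"""
    p=proj(f,[c[0],c[1],z])[0]
    k=np.linalg.norm(proj(f,[c[0]+.035,c[1],z])[0]-p)
    g=f["pixels"].max(2);yy,xx=np.mgrid[:g.shape[0],:g.shape[1]]
    m=((g<85)&(np.hypot(xx-p[0],yy-p[1])<k)).astype(np.uint8)
    n,l,st,ce=cv2.connectedComponentsWithStats(m)
    i=1+np.argmin([np.hypot(*(ce[j]-p))-.05*st[j,4]**.5*2 for j in range(1,n)])
    y,x=np.nonzero(l==i);P=back(f,np.c_[x,y],z)[:,:2];q=P.mean(0)
    w,v=np.linalg.eigh(np.cov((P-q).T));d=v[:,1];a=(P-q)@d;b=(P-q)@v[:,0]
    # pointed end: narrow side
    if np.ptp(b[a>a.max()-.006])>np.ptp(b[a<a.min()+.006]): d=-d;a=-a
    return dict(n=len(x),mid=(q+d*(a.max()+a.min())/2).round(4),yaw=np.degrees(np.arctan2(d[1],d[0])).round(1),L=np.ptp(a).round(4),W=np.ptp(b).round(4),px=p.round(0))
E
python3 - <<'E'
from h import *
f=grab("wrist","w8");st=bot.observe();print(st["position"],st["tool_rot"],st["qpos"].round(2) if hasattr(st["qpos"],"round") else st["qpos"])
print(bar(f)); print(bar(load("top7")))
cv2.imwrite("pics/w8.png",f["pixels"][:,:,::-1])
p=proj(f,[.579,.0185,.1])[0];print(p,f["pixels"][int(p[1]),int(p[0])])
E
```

```text
clock: 11.25
position: [0.5185, -0.1403, 0.2258]
tool_rot: [-3.14, -0.0, 0.96]
force: [0.8, -1.1, 0.5]
grip_width: 0.0383
finger_force: 0.0
clock: 11.75
position: [0.5785, 0.0196, 0.2257]
tool_rot: [-3.139, -0.001, 1.658]
force: [-0.4, -0.9, -0.1]
grip_width: 0.0341
finger_force: 0.0
[0.57967158 0.02574264 0.22582089] [-3.1406642  -0.00416978  1.67240665] [ 0.22  0.5  -0.51  1.71  0.27  1.01 -0.28]
{'n': 750, 'mid': array([0.5762, 0.022 ]), 'yaw': np.float64(-79.1), 'L': np.float64(0.0462), 'W': np.float64(0.0123), 'px': array([276., 200.])}Traceback (most recent call last):
  File "<stdin>", line 3, in <module>
  File "h.py", line 29, in bar
    i=1+np.argmin([np.hypot(*(ce[j]-p))-.05*st[j,4]**.5*2 for j in range(1,n)])
        ~~~~~~~~~^^^^^^^^^^^^^^^^^^^^^^^^^^^^^^^^^^^^^^^^^^^^^^^^^^^^^^^^^^^^^^
    return _wrapfunc(a, 'argmin', axis=axis, out=out, **kwds)
    return _wrapit(obj, method, *args, **kwds)
    result = getattr(arr, method)(*args, **kwds)
ValueError: attempt to get argmin of an empty sequence
```

```bash
python3 -m crank '{"travel":[[0,0,0],[0,0,0],[0,0,0],[0,0,0],[0,0,0]],"turn":[[0,0,0],[0,0,0],[0,0,0],[0,0,0],[0,0,0]],"gripper":[0.6,0.6,0.6,0.6,0.6]}'
python3 - <<'E'
from h import *
for k in range(2):
    f=grab("wrist","w9");st=bot.observe();print(st["position"],st["tool_rot"]);print(bar(f))
from scipy.optimize import least_squares as LS
# ring/pump pose in wrist view: white case outline
im=f["pixels"];cv2.imwrite("pics/w9.png",im[:,:,::-1])
g=im.max(2);print(np.percentile(g,[5,25,50,75,95]))
E
```

```text
clock: 12.3
position: [0.5786, 0.0176, 0.227]
tool_rot: [-3.141, -0.0, 1.651]
force: [-0.2, -0.1, 0.7]
grip_width: 0.0343
finger_force: 0.0
[0.57865592 0.017795   0.22703393] [-3.14123819e+00 -3.86332072e-04  1.65107638e+00]
{'n': 809, 'mid': array([0.5757, 0.0203]), 'yaw': np.float64(-79.9), 'L': np.float64(0.0479), 'W': np.float64(0.013), 'px': array([276., 197.])}
[0.57869175 0.01789282 0.22707101] [-3.14133162e+00 -4.06097193e-04  1.65125044e+00]
{'n': 813, 'mid': array([0.5757, 0.0201]), 'yaw': np.float64(-80.0), 'L': np.float64(0.0472), 'W': np.float64(0.013), 'px': array([276., 197.])}
[ 40.  64.  80.  87. 226.]
```

View pics/w9.png

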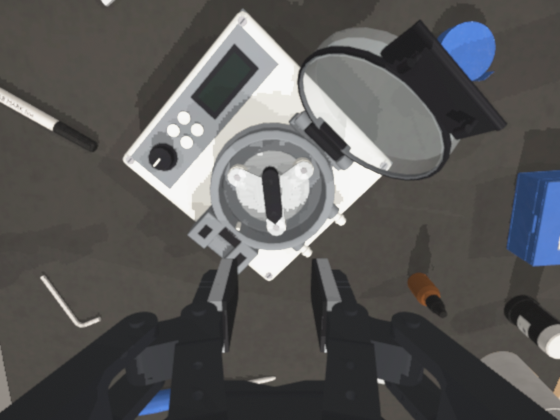

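```bash
python3 - <<'E'
from h import *
from scipy.optimize import least_squares as LS
np.set_printoptions(precision=4,suppress=True)
w=load("w9");t=load("top0");s=load("scene0")
C=lambda a,x0,y0,k:np.array(a,float)/k+[x0-.5+.5/k,y0-.5+.5/k]
ct=C([(253,27),(524,229),(293,533),(25,323)],150,195,4)
M=np.array([[92,-70,57],[-80,-70,57],[-80,120,57],[92,120,57]])/1e3
W=lambda p,m:m@np.array([[np.cos(p[2]),np.sin(p[2]),0],[-np.sin(p[2]),np.cos(p[2]),0],[0,0,1]])+[p[0],p[1],0]
cw=np.array([(385,165),(268,280),(125,159),(243,11)],float)
for nm,fun in(("wrist 3 corners",lambda p:(proj(w,W(p,M))-cw)[1:].ravel()),):
    a=LS(fun,[.58,.018,.9]);print(nm,a.x,np.degrees(a.x[2]),a.fun.round(1))
# white rib & ring circle
print("rib px->",[ (lambda P:(P,np.degrees(np.arctan2(P[1]-.0185,P[0]-.5775))))(back(w,(239,227),z)[0]) for z in(.084,.088)])
g=w["pixels"].min(2);print(g[218:236,230:250])
E
```

```text
wrist 3 corners [0.5783 0.0167 0.8929] 51.16057284412413 [ 2.5  5.5 -4.7  1.6  2.2 -4.1]
rib px-> [(array([ 0.549 , -0.0164,  0.084 ]), np.float64(-129.3129871409883)), (array([ 0.5493, -0.0148,  0.088 ]), np.float64(-130.3126490019378))]
[[ 95  95  95  96  96  94  92  94 100 106 107 107 107 107 107 107 108 106
  106 106]
 [ 95  96  96  96  97  96  95  92  93 101 106 107 107 110 114 113 110 107
  107 107]
 [ 96  95  96  97  97  96  96  95  93  96 102 107 109 114 119 116 111 108
  107 106]
 [ 97  96  96  96  96  97  98 108 116 114 110 108 114 120 122 119 115 114
  110 107]
 [101  97  96  97  97  97 105 126 143 144 133 115 110 118 123 122 120 116
  110 107]
 [115 101  97  97  97  99 116 141 155 158 147 119 102 107 115 122 122 116
  107 107]
 [137 115 101  97  96 101 127 150 157 160 148 119  99  98 104 112 119 116
  108 107]
 [153 137 114 100  97 106 133 154 159 160 144 114  98  97  98 101 107 109
  108 108]
 [160 153 137 115 103 118 143 159 162 160 139 107  97  96  96  97  98  99
  101 103]
 [161 160 154 137 118 132 165 183 183 167 133 102  97  97  96  96  96  96
   94  93]
 [161 161 160 153 139 148 201 229 228 198 134 101  97  96  96  96  96  96
   94  92]
 [152 160 161 159 154 153 189 227 235 212 130  99  96  97  96  96  95  95
   95  95]
 [130 154 160 161 160 155 156 174 194 171 114  97  96  96  96  95  96  95
   96  96]
 [ 98 128 148 159 161 160 154 145 137 121 101  97  97  96  96  95  96  96
   96  97]
 [ 71  92 118 145 159 161 160 156 145 128 110 101  97  96  96  96  96  96
   97  96]
 [ 61  70  84 116 145 159 161 160 157 150 137 119 103  97  95  95  96  97
   97  97]
 [ 52  58  68  94 120 142 157 161 161 159 155 145 127 109 100  96  96  96
   97  96]
 [ 49  51  62  81  95 118 147 160 162 161 160 158 150 136 119 104  98  96
   97  96]]
```

```bash
python3 - <<'E'
from h import *
E=load("w9")["extrinsics"];c=-E[:3,:3].T@E[:3,3];print("cam",c, c-[.5787,.0178,.227],E[2,:3])
E
python3 -m crank '{"travel":[[-0.1,0.05,-4],[-0.1,0.05,-8],[-0.1,0.05,-10],[-0.1,0.05,-12],[-0.1,0.05,-12.5]],"turn":[[0,0,2.2],[0,0,4.4],[0,0,4.4],[0,0,4.4],[0,0,4.4]],"gripper":[0.6,0.6,0.6,0.6,0.6]}' 40
```

```text
cam [0.57137849 0.09662931 0.36898468] [-0.00732151  0.07882931  0.14198468] [ 0.0247724  -0.30880063 -0.95080413]
clock: 12.9
position: [0.5767, 0.0186, 0.1002]
tool_rot: [-3.139, -0.001, 1.729]
force: [-0.8, 0.0, 0.9]
grip_width: 0.0338
finger_force: 0.0
```

```bash
python3 -m crank '{"travel":[[0,0,-0.6],[0,0,-1.1],[0,0,-1.3],[0,0,-1.3],[0,0,-1.3]],"turn":[[0,0,0],[0,0,0],[0,0,0],[0,0,0],[0,0,0]],"gripper":[0.6,0.6,0.6,0.6,0.7]}' 40
python3 -m crank '{"travel":[[0,0,0],[0,0,0],[0,0,0],[0,0,0],[0,0,0]],"turn":[[0,0,0],[0,0,0],[0,0,0],[0,0,0],[0,0,0]],"gripper":[0.8,0.9,1,1,1]}'
```

```text
clock: 13.4
position: [0.578, 0.0187, 0.0894]
tool_rot: [3.141, -0.0, 1.729]
force: [-0.1, 0.0, 0.6]
grip_width: 0.026
finger_force: 0.0
clock: 13.9
position: [0.5769, 0.0185, 0.0894]
tool_rot: [-3.14, -0.0, 1.729]
force: [-8.5, -0.6, 11.0]
grip_width: 0.0127
finger_force: 39.5
```

```bash
python3 -m crank '{"travel":[[-0.1,0,0],[-0.1,0,0],[-0.1,0,0],[-0.1,0,0],[-0.1,0,0]],"turn":[[0,0,-8],[0,0,-16],[0,0,-24],[0,0,-32],[0,0,-40]],"gripper":[1,1,1,1,1]}'
python3 -c "
from workcell import bot;s=bot.observe();print(s['position'],s['moment'],s['qpos'])"
```

```text
clock: 14.4
position: [0.577, 0.0185, 0.0894]
tool_rot: [3.141, -0.001, 1.025]
force: [0.1, -2.7, 1.0]
grip_width: 0.0127
finger_force: 39.2
[0.5770257  0.01848573 0.08942305] [-0.47175541 -0.02836406  0.15787834] [ 0.05113111  0.64188799 -0.26277665  1.82994917  0.24324652  0.70030145
 -0.89450315]
```

```bash
python3 -m crank '{"travel":[[0,0,0],[0,0,0],[0,0,0],[0,0,0],[0,0,0]],"turn":[[0,0,-8],[0,0,-16],[0,0,-24],[0,0,-32],[0,0,-40]],"gripper":[1,1,1,1,1]}'
python3 -m crank '{"travel":[[0,0,0],[0,0,0],[0,0,0.2],[0,0,1.5],[0,0,3]],"turn":[[0,0,0],[0,0,0],[0,0,0],[0,0,0],[0,0,0]],"gripper":[0.6,0.6,0.6,0.6,0.6]}'
for i in 1 2 3 4; do :; done
python3 -m crank '{"travel":[[0,0,0],[0,0,0],[0,0,0],[0,0,0],[0,0,0]],"turn":[[0,0,8],[0,0,16],[0,0,24],[0,0,32],[0,0,40]],"gripper":[0.6,0.6,0.6,0.6,0.6]}'
python3 -m crank '{"travel":[[0,0,0],[0,0,0],[0,0,0],[0,0,0],[0,0,0]],"turn":[[0,0,8],[0,0,16],[0,0,24],[0,0,32],[0,0,40]],"gripper":[0.6,0.6,0.6,0.6,0.6]}'
python3 -m crank '{"travel":[[0,0,0],[0,0,0],[0,0,0],[0,0,0],[0,0,0]],"turn":[[0,0,8],[0,0,16],[0,0,24],[0,0,32],[0,0,40]],"gripper":[0.6,0.6,0.6,0.6,0.6]}'
python3 -m crank '{"travel":[[0,0,0],[0,0,0],[0,0,0],[0,0,0],[0,0,0]],"turn":[[0,0,8],[0,0,16],[0,0,24],[0,0,32],[0,0,40]],"gripper":[0.6,0.6,0.6,0.6,0.6]}'
python3 -m crank '{"travel":[[0,0,0],[0,0,0],[0,0,0],[0,0,0],[0,0,0]],"turn":[[0,0,8],[0,0,16],[0,0,20],[0,0,20],[0,0,20]],"gripper":[0.6,0.6,0.6,0.6,0.6]}'
python3 - <<'E'
from h import *
s=bot.observe();print(s["position"],s["tool_rot"],s["qpos"])
print(bar(grab("top","top10"),c=(.577,.0185)) if 0 else "")
E
```

```text
clock: 14.9
position: [0.5771, 0.0183, 0.0894]
tool_rot: [3.141, -0.001, 0.327]
force: [1.0, -2.3, 0.6]
grip_width: 0.0128
finger_force: 39.2
clock: 15.4
position: [0.5765, 0.0187, 0.1198]
tool_rot: [-3.141, 0.0, 0.334]
force: [-0.2, -0.1, 0.3]
grip_width: 0.0341
finger_force: 0.0
clock: 15.9
position: [0.577, 0.0185, 0.1201]
tool_rot: [3.141, -0.001, 1.037]
force: [0.7, 0.5, -0.8]
grip_width: 0.0344
finger_force: 0.0
clock: 16.4
position: [0.577, 0.0184, 0.1201]
tool_rot: [3.141, 0.0, 1.735]
force: [0.5, -0.9, -0.5]
grip_width: 0.0342
finger_force: 0.0
clock: 16.9
position: [0.5771, 0.0182, 0.1201]
tool_rot: [-3.141, 0.001, 2.433]
force: [0.4, 0.2, -0.3]
grip_width: 0.0341
finger_force: 0.0
clock: 17.4
position: [0.5771, 0.0181, 0.1201]
tool_rot: [-3.14, 0.001, 3.131]
force: [-0.1, -0.2, -1.2]
grip_width: 0.0341
finger_force: 0.0
clock: 17.9
position: [0.5769, 0.0183, 0.1196]
tool_rot: [-3.14, -0.0, -2.811]
force: [0.1, -0.6, 0.7]
grip_width: 0.0339
finger_force: 0.0
[0.57694776 0.01833228 0.11957694] [-3.14039008e+00 -9.30494577e-05 -2.81146808e+00] [ 0.45100679  0.73614628 -0.87076613  1.79275146  0.68705101  0.94634432
  1.1831622 ]
```

```bash
python3 -m crank '{"travel":[[0,0,-1.5],[0,0,-2.7],[0,0,-3],[0,0,-3],[0,0,-3]],"turn":[[0,0,0],[0,0,0],[0,0,0],[0,0,0],[0,0,0]],"gripper":[0.6,0.6,0.7,0.9,1]}' 40
python3 -m crank '{"travel":[[0,0,0],[0,0,0],[0,0,0],[0,0,0],[0,0,0]],"turn":[[0,0,0],[0,0,0],[0,0,-8],[0,0,-16],[0,0,-20]],"gripper":[1,1,1,1,1]}'
```

```text
clock: 18.4
position: [0.5764, 0.0181, 0.0883]
tool_rot: [-3.141, -0.002, -2.81]
force: [3.9, -2.1, -17.8]
grip_width: 0.0128
finger_force: 40.7
clock: 18.9
position: [0.5764, 0.0183, 0.0883]
tool_rot: [-3.141, -0.001, 3.119]
force: [4.9, -1.3, -25.0]
grip_width: 0.0127
finger_force: 39.9
```

```bash
python3 -m crank '{"travel":[[0,0,0],[0,0,0],[0,0,0],[0,0,0],[0,0,0]],"turn":[[0,0,-8],[0,0,-16],[0,0,-24],[0,0,-32],[0,0,-40]],"gripper":[1,1,1,1,1]}'
python3 -m crank '{"travel":[[0,0,0],[0,0,0],[0,0,0],[0,0,0],[0,0,0]],"turn":[[0,0,-8],[0,0,-16],[0,0,-24],[0,0,-32],[0,0,-40]],"gripper":[1,1,1,1,1]}'
python3 -m crank '{"travel":[[0,0,0],[0,0,0],[0,0,0],[0,0,0],[0,0,0]],"turn":[[0,0,-8],[0,0,-16],[0,0,-24],[0,0,-32],[0,0,-40]],"gripper":[1,1,1,1,1]}'
python3 -m crank '{"travel":[[0,0,0],[0,0,0],[0,0,0],[0,0,0],[0,0,0]],"turn":[[0,0,-8],[0,0,-16],[0,0,-24],[0,0,-32],[0,0,-40]],"gripper":[1,1,1,1,1]}'
```

```text
clock: 19.4
position: [0.5765, 0.0185, 0.0884]
tool_rot: [-3.141, -0.001, 2.421]
force: [6.6, -2.4, -26.7]
grip_width: 0.0128
finger_force: 39.7
clock: 19.9
position: [0.5767, 0.0187, 0.0884]
tool_rot: [-3.141, -0.001, 1.723]
force: [6.8, -3.0, -25.6]
grip_width: 0.0128
finger_force: 39.7
clock: 20.4
position: [0.577, 0.0186, 0.0884]
tool_rot: [-3.141, -0.001, 1.025]
force: [9.2, -3.5, -27.1]
grip_width: 0.0129
finger_force: 39.6
clock: 20.9
position: [0.5772, 0.0184, 0.0884]
tool_rot: [3.142, -0.001, 0.327]
force: [9.2, -6.2, -28.2]
grip_width: 0.0126
finger_force: 39.6
```

```bash
python3 -m crank '{"travel":[[0,0,0],[0,0,0],[0,0,0.2],[0,0,1.5],[0,0,3]],"turn":[[0,0,0],[0,0,0],[0,0,0],[0,0,0],[0,0,0]],"gripper":[0.6,0.6,0.6,0.6,0.6]}'
python3 -m crank '{"travel":[[0,0,0],[0,0,0],[0,0,0],[0,0,0],[0,0,0]],"turn":[[0,0,8],[0,0,16],[0,0,24],[0,0,32],[0,0,40]],"gripper":[0.6,0.6,0.6,0.6,0.6]}'
python3 -m crank '{"travel":[[0,0,0],[0,0,0],[0,0,0],[0,0,0],[0,0,0]],"turn":[[0,0,8],[0,0,16],[0,0,24],[0,0,32],[0,0,40]],"gripper":[0.6,0.6,0.6,0.6,0.6]}'
python3 -m crank '{"travel":[[0,0,0],[0,0,0],[0,0,0],[0,0,0],[0,0,0]],"turn":[[0,0,8],[0,0,16],[0,0,24],[0,0,32],[0,0,40]],"gripper":[0.6,0.6,0.6,0.6,0.6]}'
python3 -m crank '{"travel":[[0,0,0],[0,0,0],[0,0,0],[0,0,0],[0,0,0]],"turn":[[0,0,8],[0,0,16],[0,0,24],[0,0,32],[0,0,40]],"gripper":[0.6,0.6,0.6,0.6,0.6]}'
python3 -m crank '{"travel":[[0,0,0],[0,0,-1],[0,0,-2],[0,0,-3],[0,0,-3]],"turn":[[0,0,8],[0,0,16],[0,0,20],[0,0,20],[0,0,20]],"gripper":[0.6,0.6,0.6,0.6,0.6]}'
python3 -m crank '{"travel":[[0,0,0],[0,0,0],[0,0,0],[0,0,0],[0,0,0]],"turn":[[0,0,0],[0,0,0],[0,0,0],[0,0,0],[0,0,0]],"gripper":[0.7,0.9,1,1,1]}'
python3 -m crank '{"travel":[[0,0,0],[0,0,0],[0,0,0],[0,0,0],[0,0,0]],"turn":[[0,0,-8],[0,0,-16],[0,0,-24],[0,0,-32],[0,0,-40]],"gripper":[1,1,1,1,1]}'
```

```text
clock: 21.4
position: [0.5766, 0.0188, 0.1201]
tool_rot: [-3.141, -0.0, 0.333]
force: [-0.1, -0.8, 0.1]
grip_width: 0.0344
finger_force: 0.0
clock: 21.9
position: [0.5771, 0.0187, 0.1203]
tool_rot: [3.141, -0.001, 1.037]
force: [-0.5, -0.1, 0.1]
grip_width: 0.0343
finger_force: 0.0
clock: 22.4
position: [0.5771, 0.0185, 0.1203]
tool_rot: [3.141, 0.0, 1.735]
force: [1.2, 0.5, -0.1]
grip_width: 0.0344
finger_force: 0.0
clock: 22.9
position: [0.5771, 0.0183, 0.1203]
tool_rot: [-3.141, 0.001, 2.433]
force: [-0.5, -0.3, -0.1]
grip_width: 0.0342
finger_force: 0.0
clock: 23.4
position: [0.5771, 0.0182, 0.1203]
tool_rot: [-3.14, 0.001, 3.131]
force: [0.0, -0.1, 0.8]
grip_width: 0.034
finger_force: 0.0
clock: 23.9
position: [0.5764, 0.0182, 0.0885]
tool_rot: [-3.141, -0.002, -2.812]
force: [-1.2, 0.0, -0.0]
grip_width: 0.0341
finger_force: 0.0
clock: 24.4
position: [0.5772, 0.0184, 0.0898]
tool_rot: [-3.14, 0.0, -2.81]
force: [-1.2, -3.3, 6.7]
grip_width: 0.0125
finger_force: 40.4
clock: 24.9
position: [0.5772, 0.0181, 0.0898]
tool_rot: [-3.141, 0.001, 2.769]
force: [-1.4, -3.9, 5.0]
grip_width: 0.0128
finger_force: 40.2
```

```bash
python3 -m crank '{"travel":[[0,0,0],[0,0,0],[0,0,0],[0,0,0],[0,0,0]],"turn":[[0,0,-8],[0,0,-16],[0,0,-24],[0,0,-32],[0,0,-40]],"gripper":[1,1,1,1,1]}'
python3 -m crank '{"travel":[[0,0,0],[0,0,0],[0,0,0],[0,0,0],[0,0,0]],"turn":[[0,0,-8],[0,0,-16],[0,0,-24],[0,0,-32],[0,0,-40]],"gripper":[1,1,1,1,1]}'
python3 -m crank '{"travel":[[0,0,0],[0,0,0],[0,0,0],[0,0,0],[0,0,0]],"turn":[[0,0,-8],[0,0,-16],[0,0,-24],[0,0,-27.7],[0,0,-27.7]],"gripper":[1,1,1,1,1]}'
python3 -m crank '{"travel":[[0,0,0],[0,0,0],[0,0,0],[0,0,1.5],[0,0,4]],"turn":[[0,0,0],[0,0,0],[0,0,0],[0,0,0],[0,0,0]],"gripper":[1,0.6,0.6,0.6,0.6]}'
python3 -m crank '{"travel":[[0,0,4],[0,0,8],[0,0,12],[0,0,13],[0,0,13]],"turn":[[0,0,0],[0,0,0],[0,0,0],[0,0,0],[0,0,0]],"gripper":[0.6,0.6,0.6,0.6,0.6]}'
python3 - <<'E'
from h import *
from h import bar
f=grab("wrist","w11");s=bot.observe();print(s["position"],s["tool_rot"])
for z in(.095,.1):print(bar(f,z,(.577,.0185)))
# rib: brightest small white spot about 38-46 mm from the axis on the latch side
g=f["pixels"].min(2)
yy,xx=np.nonzero(g>195);P=back(f,np.c_[xx,yy],.086)[:,:2]-[.577,.0185]
r=np.hypot(*P.T);a=np.degrees(np.arctan2(P[:,1],P[:,0]));k=(r>.03)&(r<.05)&(abs(a+129)<20)
print(k.sum(),P[k].mean(0),a[k].mean() if k.any() else "",r[k].mean() if k.any() else "")
E
```

```text
clock: 25.4
position: [0.5771, 0.0179, 0.0899]
tool_rot: [-3.141, 0.001, 2.071]
force: [-2.0, -5.9, 5.2]
grip_width: 0.0128
finger_force: 40.3
clock: 25.9
position: [0.5768, 0.0178, 0.0898]
tool_rot: [3.141, 0.001, 1.373]
force: [-3.4, -6.1, 7.0]
grip_width: 0.0128
finger_force: 40.5
clock: 26.4
position: [0.5766, 0.0179, 0.0898]
tool_rot: [3.141, 0.0, 0.892]
force: [-3.7, -7.2, 9.3]
grip_width: 0.0125
finger_force: 40.7
clock: 26.9
position: [0.576, 0.019, 0.1292]
tool_rot: [-3.139, 0.001, 0.896]
force: [-0.3, -0.2, 1.0]
grip_width: 0.0344
finger_force: 0.0
clock: 27.4
position: [0.5774, 0.019, 0.2615]
tool_rot: [3.139, -0.003, 0.896]
force: [-0.6, 0.5, -1.0]
grip_width: 0.0341
finger_force: 0.0
[0.57671538 0.01883596 0.25966878] [ 3.14116079e+00 -1.42493129e-03  8.96219245e-01]
{'n': 644, 'mid': array([0.5764, 0.0186]), 'yaw': np.float64(-129.2), 'L': np.float64(0.0471), 'W': np.float64(0.0124), 'px': array([274., 187.])}
{'n': 644, 'mid': array([0.5772, 0.0196]), 'yaw': np.float64(-129.2), 'L': np.float64(0.0464), 'W': np.float64(0.0122), 'px': array([274., 188.])}
127 [-0.02215105 -0.02711551] -129.21969168577638 0.03529763228130596
```

```bash
python3 -m crank '{"travel":[[0,0,3],[2.67,3.3,3],[5.3,6.6,3],[8,9.9,3],[10.7,13.2,3]],"turn":[[0,0,0],[0,0,0],[0,0,0],[0,0,0],[0,0,0]],"gripper":[1,1,1,1,1]}'
python3 -m crank '{"travel":[[0,0,-3],[0,0,-6],[0,0,-9],[0,0,-10.5],[0,0,-10.5]],"turn":[[0,0,0],[0,0,0],[0,0,0],[0,0,0],[0,0,0]],"gripper":[1,1,1,1,1]}'
```

```text
clock: 27.95
position: [0.6841, 0.152, 0.2872]
tool_rot: [-3.14, 0.001, 0.896]
force: [0.3, 0.0, 0.7]
grip_width: 0.0001
finger_force: 0.0
clock: 28.45
position: [0.6824, 0.1505, 0.1811]
tool_rot: [-3.138, 0.003, 0.896]
force: [0.8, -0.8, 1.2]
grip_width: 0.0
finger_force: 0.0
```

```bash
python3 -m crank '{"travel":[[-0.94,-1.17,0],[-1.88,-2.33,0],[-2.83,-3.5,0.4],[-3.77,-4.67,1.1],[-4.71,-5.84,1.6]],"turn":[[0,0,0],[0,0,0],[0,0,0],[0,0,0],[0,0,0]],"gripper":[1,1,1,1,1]}'
```

```text
clock: 28.95
position: [0.6372, 0.0926, 0.2023]
tool_rot: [3.14, -0.003, 0.897]
force: [0.7, 1.6, 2.4]
grip_width: -0.0001
finger_force: 1.2
```

```bash
python3 -m crank '{"travel":[[-1.19,-1.48,0.1],[-2.07,-2.57,0.1],[-3.01,-3.73,-0.1],[-3.83,-4.75,-0.5],[-4.74,-5.87,-1.1]],"turn":[[0,0,0],[0,0,0],[0,0,0],[0,0,0],[0,0,0]],"gripper":[1,1,1,1,1]}'
python3 - <<'E'
from h import *
f=grab("top","top12");s=bot.observe();print(s["position"],s["force"])
E
```

```text
clock: 29.45
position: [0.589, 0.0331, 0.1894]
tool_rot: [3.141, -0.001, 0.896]
force: [1.5, 1.0, -0.1]
grip_width: 0.0001
finger_force: 0.4
[0.58736066 0.03079804 0.18817795] [ 0.6090585  -3.14093142 -1.15285731]
```

```bash
python3 -m crank '{"travel":[[-0.72,-0.9,-0.75],[-1.48,-1.83,-1.75],[-2.04,-2.53,-2.75],[-2.61,-3.23,-4],[-3.01,-3.73,-5.2]],"turn":[[0,0,0],[0,0,0],[0,0,0],[0,0,0],[0,0,0]],"gripper":[1,1,1,1,1]}'
python3 - <<'E'
from h import *
f=grab("top","top13");s=bot.observe();print(s["position"],s["force"])
E
```

```text
clock: 30.0
position: [0.5587, -0.0042, 0.1362]
tool_rot: [-3.141, -0.0, 0.896]
force: [0.4, -1.2, 0.2]
grip_width: -0.0003
finger_force: 0.5
[ 0.55734513 -0.00502019  0.13441536] [-0.78881019 -0.68550376 -3.21033094]
```

```bash
python3 -m crank '{"travel":[[-0.22,-0.27,-0.9],[-0.38,-0.47,-1.8],[-0.47,-0.58,-2.1],[-0.5,-0.62,-2.3],[-0.5,-0.62,-2.3]],"turn":[[0,0,0],[0,0,0],[0,0,0],[0,0,0],[0,0,0]],"gripper":[1,1,1,1,1]}'
python3 - <<'E'
from h import *
f=grab("top","top14");s=bot.observe();print(s["position"],s["force"])
a=load("top0")["pixels"].astype(int);b=load("top7")["pixels"].astype(int);c=f["pixels"].astype(int)
# region of open cover (crop coords of c7): compare with shut/open references
for n,(x0,y0,x1,y1) in dict(opencover=(156,195,185,225)).items():
    print(n,abs(c-a)[y0:y1,x0:x1].mean(),abs(c-b)[y0:y1,x0:x1].mean())
E
```

```text
clock: 30.55
position: [0.5541, -0.0097, 0.1139]
tool_rot: [-3.141, -0.001, 0.896]
force: [-0.4, 1.2, 0.5]
grip_width: -0.0001
finger_force: 0.4
[ 0.55423091 -0.00970674  0.11412375] [-1.36134428  0.58242419  0.45193625]
opencover 10.449425287356322 24.439080459770114
```

```bash
python3 -m crank '{"travel":[[0,0,-0.1],[0,0,-0.2],[0,0,-0.3],[0,0,-0.4],[0,0,-0.4]],"turn":[[0,0,0],[0,0,0],[0,0,0],[0,0,0],[0,0,0]],"gripper":[1,1,1,1,1]}'
python3 -m crank '{"travel":[[0,0,-0.1],[0,0,-0.2],[0,0,-0.3],[0,0,-0.3],[0,0,-0.3]],"turn":[[0,0,0],[0,0,0],[0,0,0],[0,0,0],[0,0,0]],"gripper":[1,1,1,1,1]}'
```

```text
clock: 31.1
position: [0.5542, -0.01, 0.1101]
tool_rot: [-3.141, -0.001, 0.896]
force: [0.1, 0.6, -0.3]
grip_width: 0.0001
finger_force: 0.0
clock: 31.6
position: [0.5543, -0.0098, 0.1079]
tool_rot: [3.141, -0.001, 0.896]
force: [-6.7, -0.0, 21.4]
grip_width: 0.0002
finger_force: 10.4
```

```bash
python3 -m crank '{"travel":[[0,0,-0.05],[0,0,-0.1],[0,0,-0.1],[0,0,-0.1],[0,0,-0.1]],"turn":[[0,0,0],[0,0,0],[0,0,0],[0,0,0],[0,0,0]],"gripper":[1,1,1,1,1]}'
```

```text
clock: 32.1
position: [0.5545, -0.0099, 0.1077]
tool_rot: [3.141, -0.001, 0.896]
force: [-11.6, -1.1, 38.1]
grip_width: -0.0
finger_force: 18.6
```

```bash
python3 -m crank '{"travel":[[0,0,0.2],[0,0,0.8],[0,0,3],[0,0,8],[0,0,13]],"turn":[[0,0,0],[0,0,0],[0,0,0],[0,0,0],[0,0,0]],"gripper":[1,1,1,1,1]}'
python3 -m crank '{"travel":[[-1.5,-4,2],[-3,-8,4],[-4.5,-12,4],[-6,-16,4],[-7,-19,4]],"turn":[[0,0,0],[0,0,0],[0,0,0],[0,0,0],[0,0,0]],"gripper":[1,1,1,1,1]}'
python3 - <<'E'
from h import *
np.set_printoptions(precision=2,suppress=True)
f=grab("top","top15");f=grab("top","top15");a=load("top0")["pixels"].astype(int);b=load("top7")["pixels"].astype(int);c=f["pixels"].astype(int)
for n,(x0,y0,x1,y1) in dict(opencover=(156,195,185,225),head=(200,225,255,290),tab=(240,262,268,290),driver=(355,235,410,345),drop=(275,150,300,180),dish=(325,160,360,190)).items():
    print(n,abs(c-a)[y0:y1,x0:x1].mean(),abs(c-b)[y0:y1,x0:x1].mean())
# tab darkness & bar yaw through the cover
print("tab px shut/open/now",[im[272:280,248:258].mean() for im in(a,b,c)])
sc=grab("scene","scene15")["pixels"].astype(int);s0=load("scene0")["pixels"].astype(int)
print("scene head diff",abs(sc-s0)[180:225,300:360].mean(),"above",abs(sc-s0)[140:182,300:370].mean())
E
```

```text
clock: 32.6
position: [0.5534, -0.0097, 0.2372]
tool_rot: [-3.14, 0.0, 0.896]
force: [0.8, -0.2, -0.2]
grip_width: -0.0
finger_force: 0.0
clock: 33.1
position: [0.4828, -0.2023, 0.2764]
tool_rot: [3.141, -0.0, 0.895]
force: [0.1, -0.2, -0.5]
grip_width: 0.0003
finger_force: 0.0
opencover 0.8639846743295019 31.56168582375479
head 4.724195804195804 26.295664335664334
tab 4.040816326530612 40.30654761904762
driver 39.473774104683194 40.80005509641873
drop 3.3666666666666667 1.3413333333333333
dish 1.3304761904761904 1.0495238095238095
tab px shut/open/now [np.float64(112.925), np.float64(179.25416666666666), np.float64(109.19583333333334)]
scene head diff 4.428395061728395 above 10.50249433106576
```

```bash
python3 -m crank '{"travel":[[-2,-3,1],[-4,-6,2],[-7,-9,3],[-10,-13,3],[-13,-17,3]],"turn":[[0,0,0],[0,0,0],[0,0,0],[0,0,0],[0,0,0]],"gripper":[1,1,1,1,1]}'
python3 -m crank '{"travel":[[-1,-4,0],[-2,-8,0],[-3,-11,0],[-3,-11,0],[-3,-11,0]],"turn":[[0,0,0],[0,0,0],[0,0,0],[0,0,0],[0,0,0]],"gripper":[1,1,1,1,1]}'
python3 - <<'E'
from h import *
f=grab("top","top16");a=load("top0");d=abs(f["pixels"].astype(int)-a["pixels"]).mean(2)
print("driver diff",d[235:345,355:410].mean(),"tab",d[262:290,240:268].mean(),"opencover",d[195:225,156:185].mean())
for g in(a,f):
    m=cv2.inRange(cv2.cvtColor(g["pixels"],cv2.COLOR_RGB2HSV),(100,120,60),(125,255,255));m[:,:350]=0;m[:230]=0
    y,x=np.nonzero(m);print(len(x),x.mean(),y.mean())
s=bot.observe();print(s["clock"],s["force"],s["position"])
# bar through clear cover: darkest blob
for g in(a,f):
    p=g["pixels"][238:270,208:244].max(2);t=np.percentile(p,14);y,x=np.nonzero(p<t);P=back(g,np.c_[x+208,y+238],.1)[:,:2];w,v=np.linalg.eigh(np.cov(P.T));print(np.degrees(np.arctan2(v[1,1],v[0,1])),P.mean(0),w**.5)
E
```

```text
clock: 33.75
position: [0.3539, -0.3701, 0.3066]
tool_rot: [3.141, -0.001, 0.899]
force: [0.9, -0.7, 0.1]
grip_width: 0.0002
finger_force: 0.0
clock: 34.25
position: [0.3248, -0.4793, 0.3056]
tool_rot: [-3.141, -0.001, 0.897]
force: [-0.1, -0.0, -0.4]
grip_width: -0.0001
finger_force: 0.0
driver diff 3.7242424242424246 tab 1.3903061224489797 opencover 0.9544061302681991
506 385.89525691699606 309.97233201581025
499 386.1202404809619 309.9719438877755
34.3 [ 0.54345337 -0.32717051 -0.18104287] [ 0.32518709 -0.47872644  0.30582478]
99.98303911091253 [0.57799469 0.01916659] [0.00384528 0.01235173]
50.23108109285725 [0.57959243 0.01964806] [0.00363699 0.0138797 ]
```

```bash
python3 -c "
from workcell import bot
print(bot.job_done())"
```

```text
the job is handed in; nothing more can be done
None
```

The job is handed in at about 34 s. The cover was levered open and the screwdriver laid back in its original place. The rotor was turned clockwise to the rib and one whole turn more, with its point within about 1° of the rib, and the cover was pressed shut and stayed shut once released. The dropper and dish looked unmoved in the camera pictures, and I did not check the tape roll.

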